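Turn a painted plaque over on the turning station

TASK

Turn the plaque over for its second coat: push it, blue face up, off the grey landing so that it drops onto the short ramp, and tip it over from there so that it lies in the tray with its bare wood face up; then slide it sideways along the tray until it sits square and flush against the red fence. Let it turn on the station rather than lifting it up into the air, and leave the jar, the tin and the roll of tape where they stand.

Things in the scene. Friction and masses are not known exactly. Their poses are not given: they have to be found in the camera images.
- station: Turning station screwed to the bench: landing, ramp and tray in one, 325 x 240 mm; its place and yaw vary. Origin on the bench, straight below the middle of the landing's brink. Its x points from the landing over the brink and down the ramp to the tray, y along the brink towards the red fence, z up. Positions (x, y, z) below are in this frame, in mm.
- brink (a point): Middle of the landing's edge (0, 0, 63); axes as the station's. The landing is a level grey plate, top at z = 63, from x = -170 to the brink at x = 0, between two plywood guides with inner faces at y = -50 and y = 50 and tops at z = 73.
- foot (a point): Middle of the ramp's foot, on the tray floor (20, 0, 8); axes as the station's. The ramp is aluminium, 124 wide, 70 degrees steep, from the brink at z = 63 down to here. The tray's level grey floor at z = 8 runs from here to a plywood rail at x = 145 (top z = 14), and from y = -95 (open end, no wall) to the red fence.
- fence (a point): Point on the tray floor at the red fence's inner face (65, 120, 8); axes as the station's. The fence closes the tray's +y end; its inner face is at y = 120, it is 12 thick and its top is at z = 24.
- plaque: Loose square plywood plaque, 84 x 84 x 10 mm, about 50 g; origin at its centre, z out of the blue face (with yellow ring), x, y along its sides; other face bare. Starts blue up on the landing. Eased off the brink it comes to lean on the ramp, lower edge at the foot, top edge 24 mm above the landing; a light push there towards station +x tips it over into the tray, beside the foot.
- jar: loose amber glass jar with a steel lid, 66 mm diameter, 115 mm high, origin at the middle of its underside; a bystander
- tin: loose paint tin with a green band, 74 mm diameter, 90 mm high, origin at the middle of its underside; a bystander
- tape: loose roll of yellow tape lying flat, 80 mm diameter, 30 mm high, origin at the middle of its underside; a bystander
Mind the look-alikes: they are no part of the job. Of the things like the plaque, leave any that is orange; of the rest the smaller one is meant.

How it is judged:
On the way, in this order (a step that is already met when the one before it is completed fails the run):
1. the plaque goes over the brink and stands on its edge at the ramp (angle between plaque's own z axis and vertical between 0.95 and 2.1 rad and x of plaque in the frame of station between -0.02 and 0.09 m and y of plaque in the frame of station between -0.07 and 0.07 m and z of plaque in the frame of station above 0.03 m), for 0.04 s.
2. the plaque lies flat in the tray, bare face up (angle between plaque's own z axis and vertical above 3.03 rad and z of plaque in the frame of station below 0.019 m and x of plaque in the frame of station between 0.04 and 0.115 m), for 0.2 s.
At the end, for the whole second after the job is handed in: The plaque lies flat on the tray floor, bare face up, its side within about 3.5 mm of the red fence on average and square to it within 0.06 rad, at rest (all of step 2 and y of plaque in the frame of station between 0.0745 and 0.083 m and (angle between the x axis of plaque and the x axis of station, either way round below 0.06 rad or angle between the x axis of plaque and the y axis of station, either way round below 0.06 rad) and linear speed of plaque below 0.02 m/s); the robot touches nothing.
It fails at once if the plaque is lifted (its centre more than 100 mm above the bench) (z of plaque in the frame of station above 0.1 m).
It fails at once if the jar is moved more than 20 mm or knocked over (distance of jar from where it was at the start of the episode above 0.02 m or angle between jar's own z axis and vertical above 0.4 rad).
It fails at once if the tin is moved more than 20 mm or knocked over (distance of tin from where it was at the start of the episode above 0.02 m or angle between tin's own z axis and vertical above 0.4 rad).
It fails at once if the roll of tape is moved more than 20 mm or knocked over (distance of tape from where it was at the start of the episode above 0.02 m or angle between tape's own z axis and vertical above 0.4 rad).
It also fails if it takes over 48 s, if anything falls off the work surface, if the arm or the gripper's body presses on something with over 40 N, if the wrist force passes 120 N, or if a joint passes its speed limit or range.

ROBOT

A 6-joint arm with a two-finger parallel gripper is mounted at the origin on the work surface. World frame = base frame: x ahead of the robot, y to its left, z up, the work surface at z = 0. Lengths are in m, angles in rad, forces in N, time in s.
With the tool pointing down it reaches from about 0.375 to 0.9 m from the base axis. Payload 3.1 kg.
Tool frame: the origin (TCP) lies on the centre line of the jaws, within the pads' length; the fingertips stand 11 mm ahead of it and the grasp point (between the pads) lies 8 mm behind it (r.tcp_to_tips is the distance from the TCP to the fingertips, in m); y points along the fingers, z is the direction in which the jaws open and shut, and the axes are right-handed (so a half turn about y gives the same grasp; the last joint's range is limited). The gripper opens to 85 mm and grips with 20 to 120 N. Pads are 22 mm wide; open, the fingers measure 114 mm over their backs; the gripper's body (76 mm by 85 mm) begins 54 mm behind the grasp point. The pads swing forward as they close: fully open they stand 13 mm farther back than shut.
Start: joints at [-1.29, 0.527, 1.433, -0, 1.181, -0.178], TCP at [0.277, -0.56, 0.242] pointing down, gripper open.
Joint ranges: [-3.08, 3.08], [-0.75, 2.2], [0.22, 2.44], [-1.43, 4.57], [0, 2.65], [-2.85, 2.85]. Speed limits (rad/s): [2.79, 2.79, 3.14, 3.14, 3.14, 3.14].

INTERFACE

Orientations are given as a unit quaternion [x, y, z, w].
In Python, from plant import r gives the robot as it stands.
- The arm moves only by the tool apply_moves, never from a script. Its argument "increments" is a list of rows, each an object of numbers: "x", "y", "z": the shift along the tool's x, y, z in cm; "spin": the turn about the tool's y in rad. A call has 1 to 12 rows; each row is the pose to reach, as a shift and turn from the pose commanded when the call began, along the tool's axes at that moment; what a row does not reach only later rows make up. A row lasts 1/10 s, in which the tool goes at most 50 mm and 8.59 degrees, less where a joint would pass 70% of its speed; a pose out of reach is approached as far as the arm can. A call with a gripper value outside its range is refused whole. "gripper" is the opening, from 0 (shut) to 1 (fully open), set as the call begins (left out, the last holds). The fingers move at their own pace and stop on an object; "newtons" is the grip in N (left out, the last holds). Time passes only in rows, so rows that repeat a pose let the fingers close. It gives the time, the measured TCP pose, the force and the opening at its end, in the units of the state.
- r.sense(): the state, without advancing time (a new reading comes with each control period).
- r.read_camera(name): name is "scene" or "top" or "wrist"; returns the picture (384x512x3 uint8, blue, green, red); there is no depth.
- r.camera_info(name): a dict with "fov_y" (degrees; the focal length in pixels is half the picture's height over the tangent of half this angle, whatever the lens; pixels are square), "cx", "cy" (the principal point, pixels), "origin" and "rotation" of the camera in the world. Camera axes: x right, y down, z forward; pixel columns grow to the right and rows downward; lengths in m; the calibration is good to about 2 mm. A picture is of the moment at which its call begins: read the wrist's pose just before it. camera_info takes no time and is no camera call; for the wrist camera it gives the pose at the moment of the call.
- r.finish_job(): hands the job in, once; it reports no verdict.
The state is a dict: "t": time; "joint_positions": joint angles; "joint_vel": joint speeds; "joint_torque": joint torques, N m; "position": TCP position; "tcp_rot": TCP orientation; "contact_force": force on the tool from outside, world axes, zero at the start; "wrist_torque": the same for the moment, N m; "width": finger opening in m.
Only numpy, scipy, OpenCV 4.12 (cv2) and the standard library are available. Lean on these libraries where they do the work, as an engineer would, in place of code of your own. Each camera call takes 0.05 s, during which the arm holds its last target.

## Working session

There is one attempt and no reset: what is moved stays moved. The work goes in short steps, Python scripts to look and compute and a tool call to move; the robot and the scene stay as the last step left them, time stands still between calls to the robot, and variables do not carry over. Pictures are saved under pics/ and viewed, and the job is handed in when it is done.

Besides the shell and the picture viewer there is one more tool, called as a command line: name --argument value ..., lists and objects as JSON in quotes. apply_moves: Moves the arm, as the interface text tells. Its arguments: {"type":"object","properties":{"increments":{"type":"array"},"gripper":{"type":"number"},"newtons":{"type":"number"}},"required":["increments"]}

```bash
ls; mkdir -p pics
python3 - <<'E'
from plant import r
import cv2
for n in("scene","top"):
    cv2.imwrite(f"pics/{n}0.png",r.read_camera(n)); i=r.camera_info(n); print(n,i)
s=r.sense(); print(s)
E
```

```text
pics
scene {'fov_y': 51.75390711924033, 'cx': 259.1651378226959, 'cy': 186.2289989026591, 'origin': array([ 0.99981597, -0.34137269,  0.74970858]), 'rotation': array([ 0.84185575,  0.41802057, -0.15824728, -0.30248223])}
top {'fov_y': 53.46460347825148, 'cx': 260.6884645760311, 'cy': 188.59722073805065, 'origin': array([ 0.47108597, -0.04150222,  0.89621866]), 'rotation': array([ 0.70774854, -0.70460348,  0.02444653, -0.04503667])}
{'t': 0.1, 'joint_positions': array([-1.29047259e+00,  5.28372097e-01,  1.43378619e+00, -1.40523130e-05,
        1.18139104e+00, -1.78527068e-01]), 'joint_vel': array([ 0.00121959, -0.00136307, -0.00199875,  0.00045769, -0.00169283,
       -0.00236895]), 'joint_torque': array([-8.25899479e-04, -4.43305421e+01, -1.78586143e+01, -3.01074770e-04,
        3.86219457e-03, -3.63733321e-06]), 'position': array([ 0.27665569, -0.55973619,  0.2414283 ]), 'tcp_rot': array([-0.16085037,  0.68926852, -0.68788721,  0.1607708 ]), 'contact_force': array([-0.16433803,  0.04172405,  0.35571337]), 'wrist_torque': array([0.04468648, 0.05144002, 0.02193298]), 'width': 0.0852044892323038}
```

View pics/scene0.png

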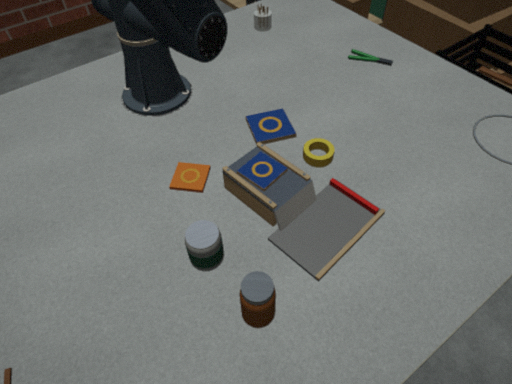

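View pics/top0.png

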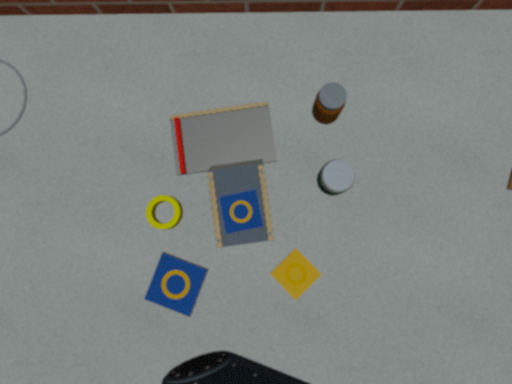

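```bash
cat > h.py <<'E'
import numpy as np, cv2
from scipy.spatial.transform import Rotation as R
def cam(r,n):
    i=r.camera_info(n); f=192/np.tan(np.radians(i['fov_y']/2))
    return dict(f=f,cx=i['cx'],cy=i['cy'],o=np.array(i['origin']),R=R.from_quat(i['rotation']))
def ray(c,p,z):
    d=c['R'].apply([(p[0]-c['cx'])/c['f'],(p[1]-c['cy'])/c['f'],1]); return c['o']+d*(z-c['o'][2])/d[2]
def proj(c,P):
    q=c['R'].inv().apply(np.asarray(P)-c['o']); return c['f']*q[...,:2]/q[...,2:]+[c['cx'],c['cy']]
E
python3 - <<'E'
import cv2
a=cv2.imread('pics/top0.png')[90:260,140:360]; cv2.imwrite('pics/topc.png',cv2.resize(a,None,fx=3.6,fy=3.5,interpolation=cv2.INTER_CUBIC)[:600,:800])
a=cv2.imread('pics/scene0.png')[130:290,210:400]; cv2.imwrite('pics/scenec.png',cv2.resize(a,None,fx=3.6,fy=3.6,interpolation=cv2.INTER_CUBIC))
from h import *
from plant import r
c=cam(r,'top'); im=cv2.imread('pics/top0.png'); hsv=cv2.cvtColor(im,cv2.COLOR_BGR2HSV)
def blobs(m,name,z,mn=60):
    n,l,st,ce=cv2.connectedComponentsWithStats(m)
    for k in range(1,n):
        if st[k,4]>mn:
            cnt=cv2.findContours((l==k).astype('uint8'),0,2)[0][0]; b=cv2.minAreaRect(cnt)
            print(name,st[k,4],np.round(b[0],1),np.round(b[1],1),round(b[2],1)); print(np.round([ray(c,p,z)[:2] for p in cv2.boxPoints(b)],4).tolist())
blobs(cv2.inRange(hsv,(100,100,50),(130,255,255)),'blue',.073)
blobs(cv2.inRange(hsv,(0,150,80),(6,255,255))|cv2.inRange(hsv,(174,150,80),(180,255,255)),'red',.024,30)
E
```

```text
blue 1034 [240.4 211.1] [38.8 38.8] 78.7
[[0.536, 0.0764], [0.5529, -0.0063], [0.4707, -0.0233], [0.4539, 0.0586]]
blue 143 [240.5 211. ] [12. 13.] 90.0
[[0.5164, 0.0404], [0.5165, 0.0122], [0.4906, 0.0119], [0.4904, 0.04]]
blue 1630 [175.7 284.1] [48.  49.6] 21.0
[[0.3161, 0.2291], [0.4139, 0.1939], [0.3783, 0.0965], [0.2817, 0.1324]]
blue 258 [175.2 283.8] [17.  17.7] 45.0
[[0.347, 0.1901], [0.3735, 0.164], [0.3486, 0.1375], [0.3223, 0.1636]]
red 277 [179.6 145.5] [55.7  5. ] 83.1
[[0.7234, 0.1903], [0.7248, 0.1786], [0.5933, 0.1594], [0.5919, 0.1708]]
```

View pics/topc.png

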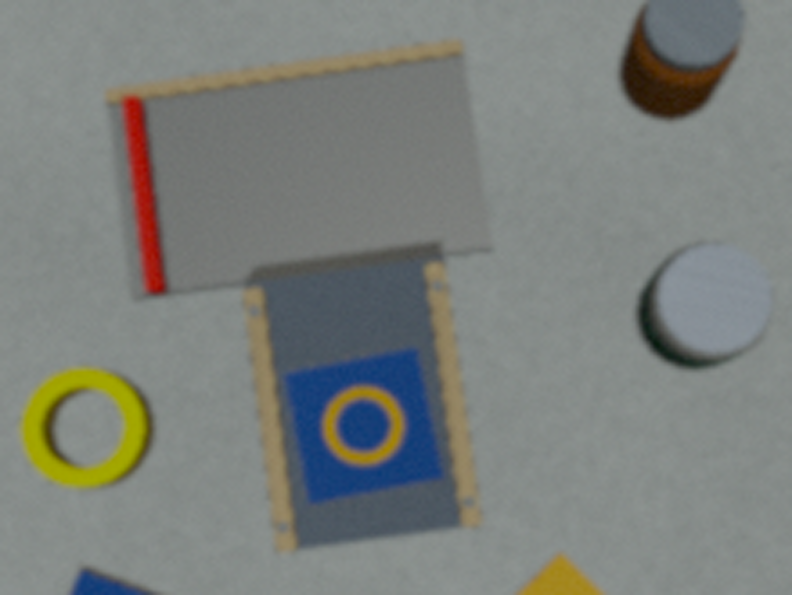

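View pics/scenec.png

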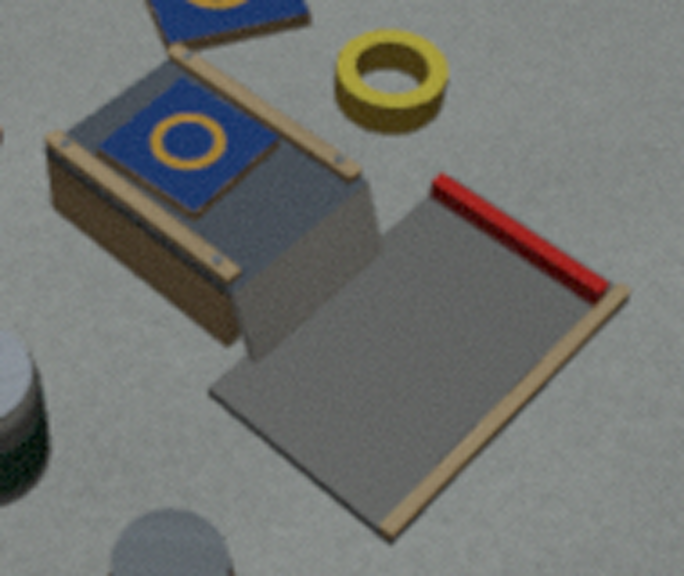

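Run:
```python
from h import *
from plant import r
c=cam(r,'top')
# crop px -> station point
obs=[((297,547),(-170,50,63)),((462,527),(-170,-50,63)),((490,250),(20,-95,8)),((463,50),(151,-95,14)),
((147,293),(20,120,24)),((143,97),(151,120,24))]
W=[];S=[]
for p,s in obs:
    W.append(ray(c,(140+p[0]/3.6,90+p[1]/3.5),s[2]/1000)[:2]); S.append(np.array(s[:2])/1000)
W=np.array(W);S=np.array(S); mw,ms=W.mean(0),S.mean(0)
A=(S-ms);B=(W-mw); th=np.arctan2((A[:,0]*B[:,1]-A[:,1]*B[:,0]).sum(),(A*B).sum())
M=np.array([[np.cos(th),-np.sin(th)],[np.sin(th),np.cos(th)]]); t=mw-M@ms
print(th,np.degrees(th),t); print(np.round((W-(S@M.T+t))*1000,1).tolist())
def st2w(s): s=np.asarray(s,float)/1000; return np.c_[s[:,:2]@M.T+t,s[:,2]]
pl=[[0.536, 0.0764], [0.5529, -0.0063], [0.4707, -0.0233], [0.4539, 0.0586]]
print('plaque st',np.round((np.array(pl)-t)@M*1000,1).tolist())
sets=[[(0,-50,63),(0,50,63),(-170,50,63),(-170,-50,63)],[(20,-62,8),(20,62,8),(0,62,63),(0,-62,63)],[(20,-95,8),(20,120,8),(145,120,8),(145,-95,8)],[(20,120,24),(20,132,24),(145,132,24),(145,120,24)]]
for n,(x,y,w,h) in(('top',(140,90,220,170)),('scene',(210,130,190,160))):
    im=cv2.imread(f'pics/{n}0.png'); k=3.6; cc=cam(r,n)
    im=cv2.resize(im[y:y+h,x:x+w],None,fx=k,fy=k,interpolation=cv2.INTER_CUBIC)
    for s in sets:
        p=((proj(cc,st2w(s))-[x,y]+.5)*k-.5).round().astype(int)
        cv2.polylines(im,[p],True,(0,255,0),1)
    cv2.imwrite(f'pics/{n}_ov.png',im[:600,:800])
np.savez('st.npz',M=M,t=t,th=th)
```

```text
0.14654749138909826 8.396552754825104 [0.59514009 0.04049202]
[[7.5, 0.1], [5.9, -0.4], [-5.7, -0.7], [1.1, -1.7], [-6.1, 7.9], [-2.6, -5.1]]
plaque st [[-53.3, 44.2], [-48.6, -40.1], [-132.4, -44.9], [-137.1, 38.5]]
```

View pics/top_ov.png

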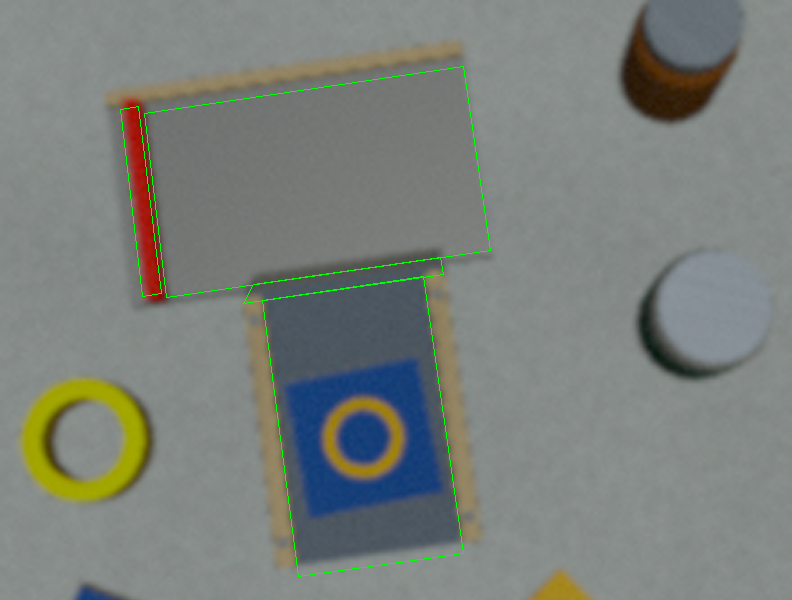

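View pics/scene_ov.png

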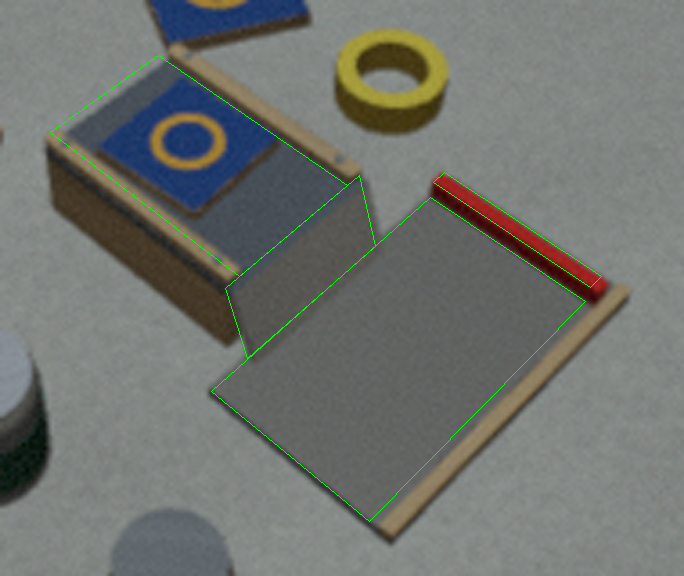

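Run:
```python
from h import *
from plant import r
from scipy.optimize import least_squares
c=cam(r,'top'); cs=cam(r,'scene')
# (crop px, z, x or None, y or None); top crop scale 3.6,3.5
T=[((297,547),63,-170,50),((462,527),63,-170,-50),((463,41),14,155,None),((107,91),14,155,None),((463,56),14,145,None),((146,97),24,None,120),((165,292),24,None,120),((425,260),63,None,-50),((264,285),63,None,50),((490,250),8,None,-95),((463,56),8,None,-95)]
# scene crop scale 3.6
Sx=[((432,198),8,None,120),((587,298),8,145,120),((372,520),14,145,None),((388,545),14,155,None),((211,391),8,None,-95),((629,290),14,155,None)]
P=[(ray(c,(140+p[0]/3.6,90+p[1]/3.5),z/1000)[:2],x,y) for p,z,x,y in T]+[(ray(cs,(210+p[0]/3.6,130+p[1]/3.6),z/1000)[:2],x,y) for p,z,x,y in Sx]
def res(v):
    M=np.array([[np.cos(v[0]),-np.sin(v[0])],[np.sin(v[0]),np.cos(v[0])]]); o=[]
    for w,x,y in P:
        s=(w-v[1:])@M*1000
        if x is not None:o.append(s[0]-x)
        if y is not None:o.append(s[1]-y)
    return np.array(o)
f=least_squares(res,[.146,.595,.04],loss='soft_l1',f_scale=2); print(f.x,np.round(res(f.x),1))
th=f.x[0];t=f.x[1:];M=np.array([[np.cos(th),-np.sin(th)],[np.sin(th),np.cos(th)]])
np.savez('st.npz',M=M,t=t,th=th)
def st2w(s): s=np.asarray(s,float)/1000; return np.c_[s[:,:2]@M.T+t,s[:,2]]
pl=[[0.536, 0.0764], [0.5529, -0.0063], [0.4707, -0.0233], [0.4539, 0.0586]]
print('plaque st',np.round((np.array(pl)-t)@M*1000,1).tolist())
sets=[[(0,-50,63),(0,50,63),(-170,50,63),(-170,-50,63)],[(20,-62,8),(20,62,8),(0,62,63),(0,-62,63)],[(20,-95,8),(20,120,8),(145,120,8),(145,-95,8)],[(20,120,24),(20,132,24),(145,132,24),(145,120,24)]]
for n,(x,y,w,h) in(('top',(140,90,220,170)),('scene',(210,130,190,160))):
    im=cv2.imread(f'pics/{n}0.png'); k=3.5; cc=cam(r,n)
    im=cv2.resize(im[y:y+h,x:x+w],None,fx=k,fy=k,interpolation=cv2.INTER_CUBIC)
    for s in sets:
        p=((proj(cc,st2w(s))-[x,y]+.5)*k-.5).round().astype(int)
        cv2.polylines(im,[p],True,(0,255,0),1)
    cv2.imwrite(f'pics/{n}_ov2.png',im[:600,:800])
```

```text
[0.14546901 0.59995407 0.0399098 ] [ 2.7  0.1  1.1 -0.2 -1.5 -1.1 -1.9 -5.2 -1.7 -1.2 -0.9  1.4 -0.1  1.5
 -4.3  4.3 -0.7  5.5  1.2  2.8]
plaque st [[-58.0, 45.4], [-53.3, -38.9], [-137.1, -43.8], [-141.8, 39.7]]
```

View pics/top_ov2.png

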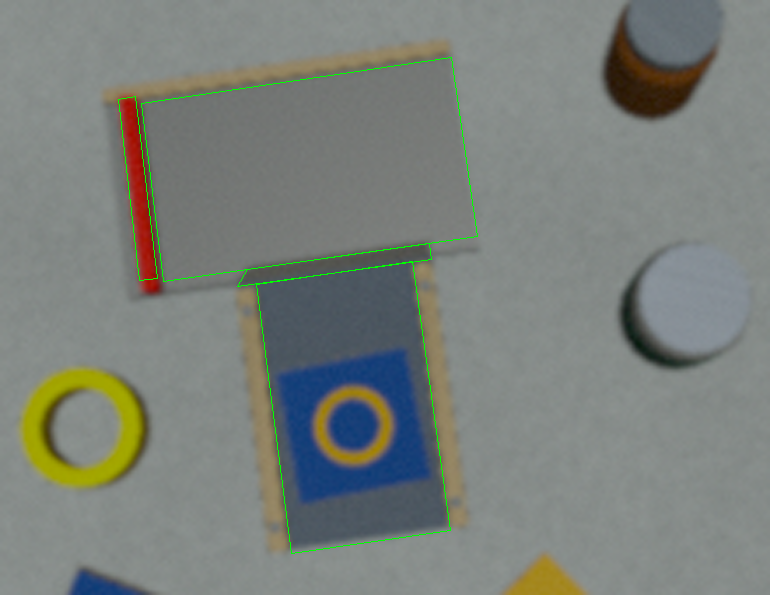

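View pics/scene_ov2.png

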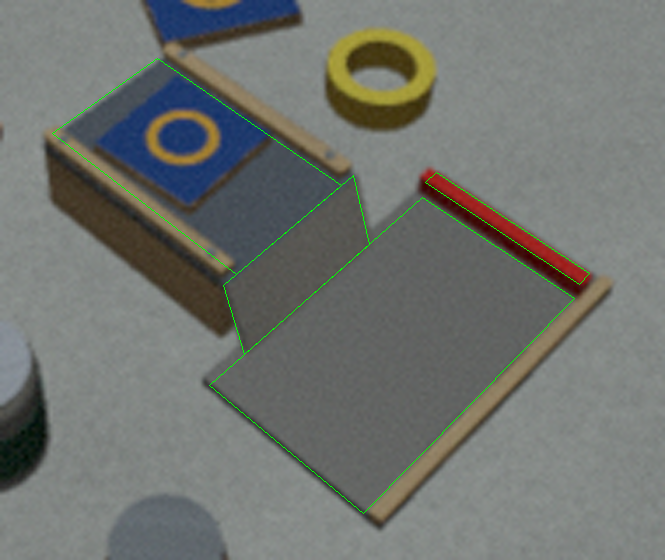

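```bash
cat >> h.py <<'E'
def plan(r,sx,sy,ztip,st=None,tipoff=None):
    """increment (cm, tool axes) to put the TCP at station (sx,sy) mm, tips at ztip mm"""
    d=np.load('st.npz'); M,t,th=d['M'],d['t'],float(d['th']); s=r.sense()
    Q=R.from_quat(s['tcp_rot']); p=s['position']
    tip=r.tcp_to_tips
    if callable(tip): tip=tip()
    w=np.r_[M@(np.array([sx,sy])/1000)+t,ztip/1000+tip]
    zc=Q.as_matrix()[:,2]; zs=zc[:2]@M  # tool z in station
    now=(p[:2]-t)@M*1000
    print('t',round(s['t'],2),'now st',np.round(now,1),'tipz',round((p[2]-tip)*1000,1),'tool z in st (deg)',round(np.degrees(np.arctan2(zs[1],zs[0])),2),'w',round(s['width'],4),'F',np.round(s['contact_force'],1),'j6',round(s['joint_positions'][5],2))
    print('  inc cm xyz',np.round(Q.inv().apply(w-p)*100,2))
    print('  stn axes in tool: X',np.round(Q.inv().apply(np.r_[M[:,0],0]),3),'Y',np.round(Q.inv().apply(np.r_[M[:,1],0]),3))
E
python3 - <<'E'
from h import *
from plant import r
print(r.tcp_to_tips)
print(np.round(R.from_quat(r.sense()['tcp_rot']).as_matrix(),3))
plan(r,-160,0,100)
E
```

```text
0.011
[[-0.897 -0.001  0.443]
 [-0.443  0.002 -0.897]
 [-0.    -1.    -0.002]]
t 0.1 now st [-406.8 -546.4] tipz 230.4 tool z in st (deg) -72.04 w 0.0852 F [-0.2  0.   0.4] j6 -0.18
  inc cm xyz [-40.32  13.14 -44.35]
  stn axes in tool: X [-0.951 -0.     0.308] Y [-0.308  0.002 -0.951]
```

apply_moves --increments '[{"x": -3.5, "y": 0.5, "z": -3.7, "spin": 0.03}, {"x": -7, "y": 1, "z": -7.4, "spin": 0.06}, {"x": -10.5, "y": 1.5, "z": -11.1, "spin": 0.09}, {"x": -14, "y": 2, "z": -14.8, "spin": 0.12}, {"x": -17.5, "y": 2.5, "z": -18.5, "spin": 0.15}, {"x": -21, "y": 3, "z": -22.2, "spin": 0.18}, {"x": -24.5, "y": 3.5, "z": -25.9, "spin": 0.21}, {"x": -28, "y": 4, "z": -29.6, "spin": 0.24}, {"x": -31.5, "y": 4.5, "z": -33.3, "spin": 0.27}, {"x": -35, "y": 5, "z": -37, "spin": 0.3}, {"x": -38, "y": 5.5, "z": -41, "spin": 0.313}, {"x": -40.3, "y": 6, "z": -44.3, "spin": 0.313}]' --gripper 0.7

```text
t: 1.3
position: [0.4421, 0.0148, 0.1824]
tcp_rot: [0.051, -0.705, 0.705, -0.052]
contact_force: [0.9, -0.7, 1.0]
width: 0.0595
```

Run:
```python
from h import *
from plant import r
cv2.imwrite('pics/w1.png',r.read_camera('wrist'))
print(r.tcp_to_tips)
plan(r,-165,0,66)
```

```text
0.011
t 1.35 now st [-160.     5.3] tipz 170.7 tool z in st (deg) -89.67 w 0.0596 F [ 0.6  2.8 -0.5] j6 1.21
  inc cm xyz [ 0.49 10.46  0.57]
  stn axes in tool: X [-1.    -0.001  0.006] Y [-0.006  0.005 -1.   ]
```

View pics/w1.png

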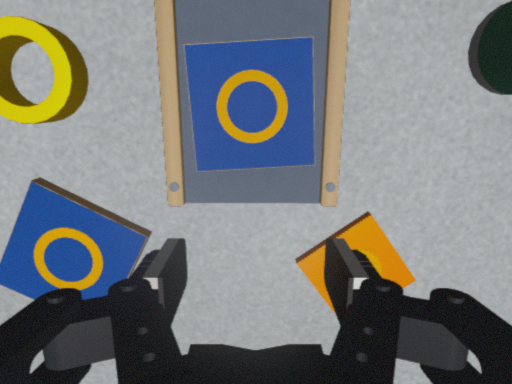

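Run:
```python
from h import *
from plant import r
c=cam(r,'wrist'); d=np.load('st.npz'); M,t=d['M'],d['t']
for n,p,z in [('rearL',(183,203),.063),('rearR',(323,203),.063),('guideL far',(175,5),.073),('guideR far',(332,5),.073),('pl',(197,171),.073),('pl',(315,165),.073),('pl',(314,38),.073),('pl',(185,45),.073)]:
    print(n,np.round((ray(c,p,z)[:2]-t)@M*1000,1))
```

```text
rearL [-169.4   59.8]
rearR [-168.5  -45.7]
guideL far [-36.9  56.4]
guideR far [-36.4 -41.9]
pl [-142.7   46.6]
pl [-137.8  -36.5]
pl [-55.5 -31.6]
pl [-60.2  51.2]
```

apply_moves --increments '[{"x": 0, "y": 0, "z": 0}, {"x": 0, "y": 0, "z": 0}, {"x": 0, "y": 0, "z": 0}]'

```text
invalid input
```

Run:
```python
from h import *
from plant import r
c=cam(r,'wrist'); d=np.load('st.npz'); M,t=d['M'],d['t']
im=r.read_camera('wrist'); cv2.imwrite('pics/w2.png',im); plan(r,-165,0,66)
np.save('cw.npy',np.r_[c['f'],c['cx'],c['cy'],c['o'],c['R'].as_quat()])
```

```text
t 1.4 now st [-161.     2.1] tipz 170.8 tool z in st (deg) -89.47 w 0.0602 F [-0.2  0.3 -0.6] j6 1.2
  inc cm xyz [ 0.38 10.48  0.23]
  stn axes in tool: X [-1.    -0.002  0.009] Y [-0.009  0.002 -1.   ]
```

View pics/w2.png

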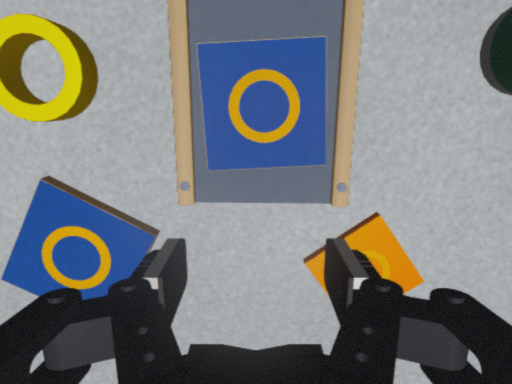

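Run:
```python
from h import *
d=np.load('st.npz'); M,t=d['M'],d['t']; v=np.load('cw.npy'); c=dict(f=v[0],cx=v[1],cy=v[2],o=v[3:6],R=R.from_quat(v[6:]))
for n,p,z in [('rearL',(194,204),.063),('rearR',(335,204),.063),('guideL far',(188,3),.073),('guideR far',(343,3),.073),('pl',(208,171),.073),('pl',(327,165),.073),('pl',(326,37),.073),('pl',(198,44),.073)]:
    print(n,np.round((ray(c,p,z)[:2]-t)@M*1000,1))
```

```text
rearL [-170.1   51.5]
rearR [-169.2  -54.8]
guideL far [-35.8  48.2]
guideR far [-35.3 -48.7]
pl [-142.7   38.8]
pl [-137.8  -44.9]
pl [-54.9 -39.3]
pl [-59.5  42.8]
```

apply_moves --increments '[{"x": 0.1, "y": 2, "z": 0.2, "spin": 0.006}, {"x": 0.2, "y": 4, "z": 0.2, "spin": 0.006}, {"x": 0.3, "y": 6, "z": 0.2, "spin": 0.006}, {"x": 0.4, "y": 8, "z": 0.2, "spin": 0.006}, {"x": 0.4, "y": 8, "z": 0.2, "spin": 0.006}]'

```text
t: 1.9
position: [0.4362, 0.0099, 0.1008]
tcp_rot: [-0.051, 0.706, -0.705, 0.047]
contact_force: [-0.6, -0.3, -0.8]
width: 0.0596
```

Run:
```python
from h import *
from plant import r
plan(r,-165,-1,66)
```

```text
t 1.9 now st [-166.4   -5.9] tipz 89.8 tool z in st (deg) -90.38 w 0.0596 F [-0.6 -0.3 -0.8] j6 1.2
  inc cm xyz [-0.15  2.38 -0.49]
  stn axes in tool: X [-1.    -0.005 -0.007] Y [ 0.007  0.002 -1.   ]
```

apply_moves --increments '[{"x": -0.1, "y": 1, "z": -0.4, "spin": -0.006}, {"x": -0.1, "y": 2, "z": -0.4, "spin": -0.006}, {"x": -0.1, "y": 2.4, "z": -0.4, "spin": -0.006}, {"x": -0.1, "y": 2.4, "z": -0.4, "spin": -0.006}, {"x": -0.1, "y": 2.4, "z": -0.4, "spin": -0.006}]'

```text
t: 2.4
position: [0.4385, 0.0144, 0.0788]
tcp_rot: [0.051, -0.705, 0.705, -0.052]
contact_force: [0.7, -0.0, 0.2]
width: 0.0598
```

Run:
```python
from h import *
from plant import r
plan(r,-75,-1,66)
```

```text
t 2.4 now st [-163.4   -1.8] tipz 67.8 tool z in st (deg) -89.97 w 0.0598 F [ 0.7 -0.   0.2] j6 1.2
  inc cm xyz [-8.84  0.18 -0.08]
  stn axes in tool: X [-1.  0.  0.] Y [-0. -0. -1.]
```

apply_moves --increments '[{"x": -1, "y": 0.1, "z": 0, "spin": 0}, {"x": -1.8, "y": 0.1, "z": 0, "spin": 0}, {"x": -2.5, "y": 0.1, "z": 0, "spin": 0}, {"x": -3.2, "y": 0.1, "z": 0, "spin": 0}, {"x": -3.9, "y": 0.1, "z": 0, "spin": 0}, {"x": -4.6, "y": 0.1, "z": 0, "spin": 0}, {"x": -5.3, "y": 0.1, "z": 0, "spin": 0}, {"x": -6, "y": 0.1, "z": 0, "spin": 0}, {"x": -6.7, "y": 0.1, "z": 0, "spin": 0}, {"x": -7.4, "y": 0.1, "z": 0, "spin": 0}, {"x": -8.1, "y": 0.1, "z": 0, "spin": 0}, {"x": -8.8, "y": 0.1, "z": 0, "spin": 0}]'

```text
t: 3.6
position: [0.5258, 0.0273, 0.0776]
tcp_rot: [-0.052, 0.705, -0.705, 0.051]
contact_force: [-3.7, -1.4, 4.9]
width: 0.0597
```

Run:
```python
from h import *
from plant import r
cv2.imwrite('pics/w3.png',r.read_camera('wrist'))
cv2.imwrite('pics/s3.png',cv2.resize(r.read_camera('scene')[130:290,210:400],None,fx=3.5,fy=3.5))
plan(r,-75,-1,66)
```

```text
t 3.7 now st [-73.4  -2.1] tipz 66.7 tool z in st (deg) -89.99 w 0.0598 F [ 0.1 -0.5  1. ] j6 1.26
  inc cm xyz [ 0.16  0.07 -0.11]
  stn axes in tool: X [-1.     0.004  0.   ] Y [-0.    -0.001 -1.   ]
```

View pics/w3.png

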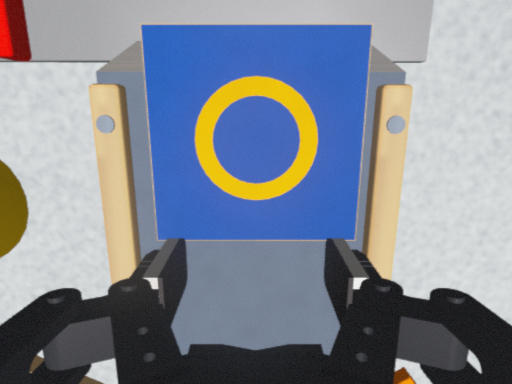

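View pics/s3.png

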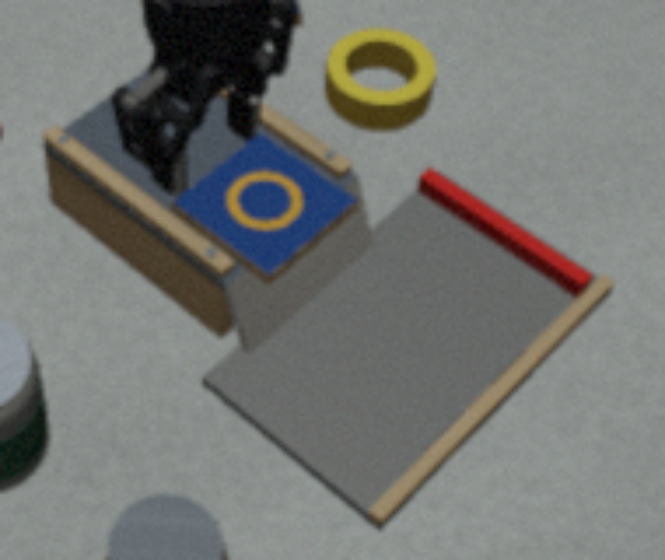

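apply_moves --increments '[{"x": -0.4, "y": 0.1, "z": 0, "spin": 0}, {"x": -0.8, "y": 0.1, "z": 0, "spin": 0}, {"x": -1.1, "y": 0.1, "z": 0, "spin": 0}, {"x": -1.4, "y": 0.1, "z": 0, "spin": 0}, {"x": -1.6, "y": 0.1, "z": 0, "spin": 0}, {"x": -1.8, "y": 0.1, "z": 0, "spin": 0}, {"x": -2, "y": 0.1, "z": 0, "spin": 0}, {"x": -2.2, "y": 0.1, "z": 0, "spin": 0}, {"x": -2.3, "y": 0.1, "z": 0, "spin": 0}, {"x": -2.3, "y": 0.1, "z": 0, "spin": 0}]'

```text
t: 4.7
position: [0.5453, 0.0307, 0.0772]
tcp_rot: [-0.054, 0.705, -0.705, 0.05]
contact_force: [-8.5, -0.9, 13.1]
width: 0.0598
```

Run:
```python
from h import *
from plant import r
a=r.read_camera('wrist')
b=cv2.resize(r.read_camera('scene')[130:290,210:400],None,fx=2.4,fy=2.4)
cv2.imwrite('pics/c4.png',np.hstack([cv2.resize(a,(400,300)),cv2.resize(b,(400,336))[:300]]))
plan(r,-45,-1,66)
```

```text
t 4.8 now st [-55.4  -1.2] tipz 66.2 tool z in st (deg) -89.95 w 0.0599 F [-8.2 -1.1 13. ] j6 1.28
  inc cm xyz [-1.04  0.01 -0.02]
  stn axes in tool: X [-1.    -0.006  0.001] Y [-0.001  0.001 -1.   ]
```

View pics/c4.png

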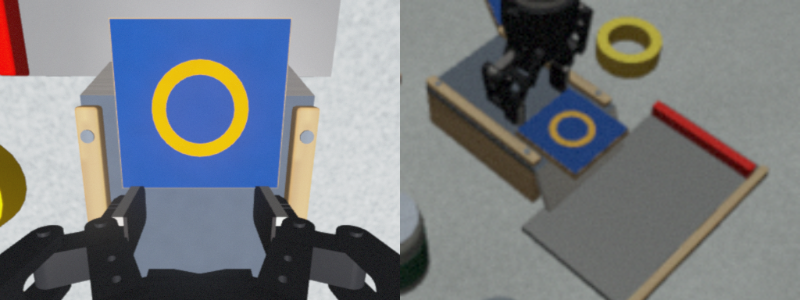

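apply_moves --increments '[{"x": 0, "y": -0.4, "z": 0, "spin": 0}, {"x": 0, "y": -0.4, "z": 0, "spin": 0}]'

```text
t: 5.0
position: [0.5494, 0.0305, 0.0809]
tcp_rot: [0.05, -0.705, 0.705, -0.052]
contact_force: [-0.3, 0.7, -0.2]
width: 0.0596
```

Run:
```python
from h import *
from plant import r
plan(r,-50,-1,68)
```

```text
t 5.0 now st [-51.4  -2. ] tipz 69.9 tool z in st (deg) -90.0 w 0.0596 F [-0.3  0.7 -0.2] j6 1.28
  inc cm xyz [-0.14  0.19 -0.1 ]
  stn axes in tool: X [-1.     0.003  0.   ] Y [-0.    -0.001 -1.   ]
```

apply_moves --increments '[{"x": -0.1, "y": 0.1, "z": 0, "spin": 0}, {"x": -0.3, "y": 0.1, "z": 0, "spin": 0}, {"x": -0.5, "y": 0.1, "z": 0, "spin": 0}, {"x": -0.7, "y": 0.1, "z": 0, "spin": 0}, {"x": -0.9, "y": 0.1, "z": 0, "spin": 0}, {"x": -0.9, "y": 0.1, "z": 0, "spin": 0}]'

```text
t: 5.6
position: [0.5576, 0.0319, 0.0796]
tcp_rot: [0.051, -0.705, 0.705, -0.052]
contact_force: [-0.1, 0.1, 0.5]
width: 0.0597
```

```bash
cat > look.py <<'E'
from h import *
from plant import r
import sys
a=r.read_camera('wrist')
b=r.read_camera('scene')[130:290,210:400]
cv2.imwrite(f'pics/{sys.argv[1]}.png',np.hstack([cv2.resize(a,(400,300)),cv2.resize(b,(400,336))[:300]]))
plan(r,*map(float,sys.argv[2:5]))
E
python3 look.py c5 -45 -1 69
```

```text
t 5.7 now st [-43.6  -1.7] tipz 68.6 tool z in st (deg) -89.98 w 0.0596 F [ 0.4  0.3 -0.5] j6 1.28
  inc cm xyz [ 0.14 -0.04 -0.07]
  stn axes in tool: X [-1. -0.  0.] Y [-0.  0. -1.]
```

View pics/c5.png

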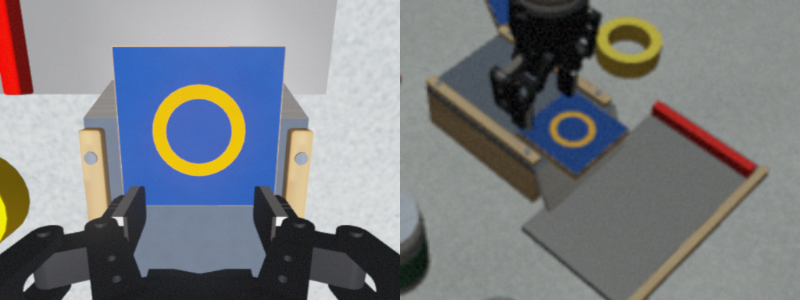

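apply_moves --increments '[{"x": 0, "y": -1, "z": 0, "spin": 0}, {"x": 0.5, "y": -1.5, "z": 0, "spin": 0}, {"x": 1.5, "y": -1.5, "z": 0, "spin": 0}, {"x": 2.5, "y": -1.5, "z": 0, "spin": 0}, {"x": 2.8, "y": -0.5, "z": 0, "spin": 0}, {"x": 2.8, "y": 0.4, "z": 0, "spin": 0}, {"x": 2.8, "y": 0.6, "z": 0, "spin": 0}, {"x": 2.8, "y": 0.6, "z": 0, "spin": 0}]'

```text
t: 6.5
position: [0.5292, 0.0278, 0.0726]
tcp_rot: [-0.052, 0.705, -0.705, 0.051]
contact_force: [0.1, -0.1, -0.3]
width: 0.0601
```

```bash
python3 look.py c6 -53 -1 60
```

```text
t 6.6 now st [-71.3  -1.8] tipz 62.3 tool z in st (deg) -89.98 w 0.0598 F [-0.  -0.1  0.2] j6 1.27
  inc cm xyz [-1.83  0.23 -0.08]
  stn axes in tool: X [-1. -0.  0.] Y [-0.  0. -1.]
```

View pics/c6.png

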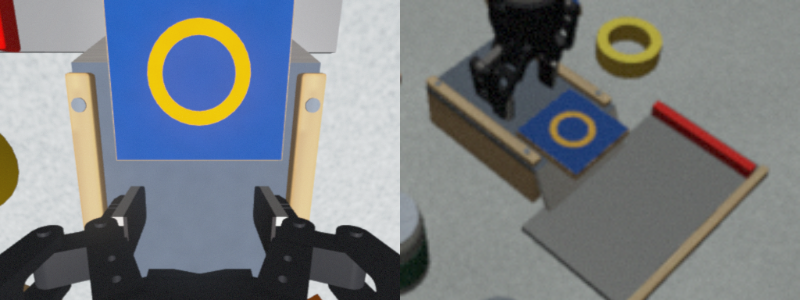

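apply_moves --increments '[{"x": -0.5, "y": 0.1, "z": 0, "spin": 0}, {"x": -1.0, "y": 0.1, "z": 0, "spin": 0}, {"x": -1.3, "y": 0.1, "z": 0, "spin": 0}, {"x": -1.5, "y": 0.1, "z": 0, "spin": 0}, {"x": -1.7, "y": 0.1, "z": 0, "spin": 0}, {"x": -1.9, "y": 0.1, "z": 0, "spin": 0}, {"x": -2.0, "y": 0.1, "z": 0, "spin": 0}, {"x": -2.0, "y": 0.1, "z": 0, "spin": 0}]'

```text
t: 7.4
position: [0.5493, 0.0307, 0.0726]
tcp_rot: [0.051, -0.705, 0.705, -0.052]
contact_force: [-0.3, -0.9, -0.6]
width: 0.0602
```

```bash
python3 look.py c7 -53 -1 60
```

```text
t 7.5 now st [-51.6  -1.7] tipz 61.6 tool z in st (deg) -89.98 w 0.0597 F [0.6 0.3 0.3] j6 1.28
  inc cm xyz [ 0.14  0.16 -0.07]
  stn axes in tool: X [-1.  0.  0.] Y [-0. -0. -1.]
```

View pics/c7.png

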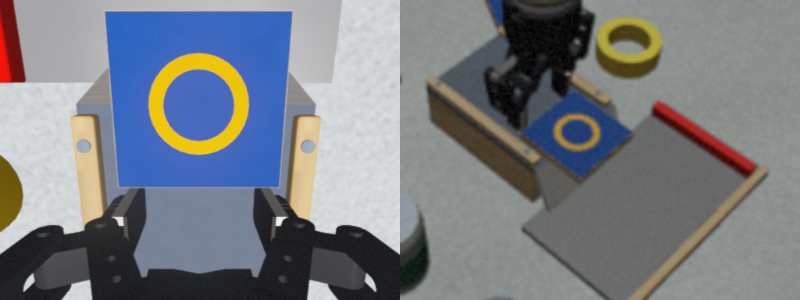

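apply_moves --increments '[{"x": -0.2, "y": 0, "z": 0, "spin": 0}, {"x": -0.3, "y": 0, "z": 0, "spin": 0}, {"x": -0.4, "y": 0, "z": 0, "spin": 0}, {"x": -0.5, "y": 0, "z": 0, "spin": 0}, {"x": -0.6, "y": 0, "z": 0, "spin": 0}, {"x": -0.6, "y": 0, "z": 0, "spin": 0}, {"x": -0.6, "y": 0, "z": 0, "spin": 0}]'

```text
t: 8.2
position: [0.5552, 0.0316, 0.0726]
tcp_rot: [0.051, -0.705, 0.705, -0.052]
contact_force: [-0.0, 0.2, -0.2]
width: 0.0599
```

```bash
python3 look.py c8 -53 -1 60
```

```text
t 8.3 now st [-45.6  -1.7] tipz 61.6 tool z in st (deg) -89.98 w 0.0598 F [0.2 0.3 0.2] j6 1.28
  inc cm xyz [ 0.74  0.16 -0.07]
  stn axes in tool: X [-1.  0.  0.] Y [-0. -0. -1.]
```

View pics/c8.png

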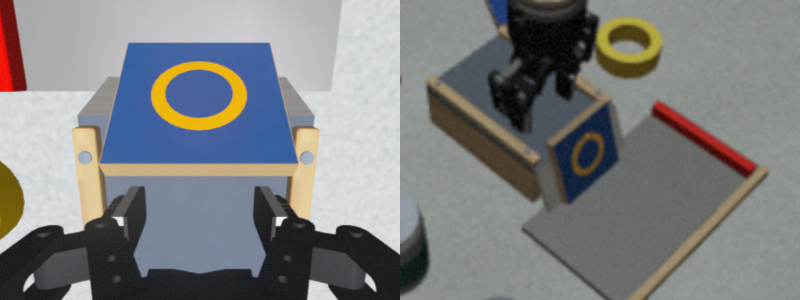

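apply_moves --increments '[{"x": 0, "y": -0.4, "z": 0, "spin": 0}, {"x": 0, "y": -0.8, "z": 0, "spin": 0}, {"x": 0, "y": -0.8, "z": 0, "spin": 0}]'

```text
t: 8.6
position: [0.5556, 0.0315, 0.0814]
tcp_rot: [0.051, -0.705, 0.705, -0.052]
contact_force: [-1.0, -0.3, -0.8]
width: 0.0596
```

```bash
python3 look.py c9 -10 -1 70
```

```text
t 8.7 now st [-45.5  -1.7] tipz 69.9 tool z in st (deg) -89.98 w 0.0603 F [-0.5  0.1  0.5] j6 1.28
  inc cm xyz [-3.55 -0.   -0.07]
  stn axes in tool: X [-1.     0.001  0.   ] Y [-0. -0. -1.]
```

View pics/c9.png

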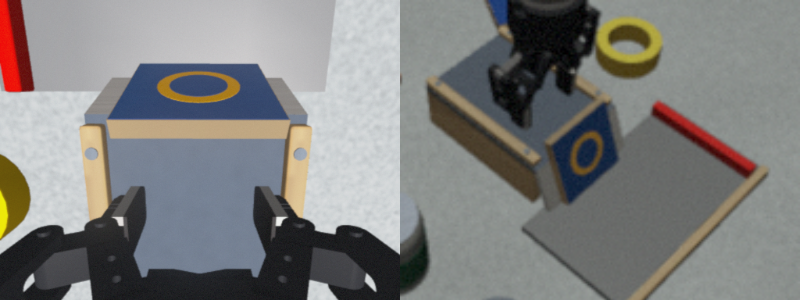

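apply_moves --increments '[{"x": -0.8, "y": 0, "z": 0, "spin": 0}, {"x": -1.6, "y": 0, "z": 0, "spin": 0}, {"x": -2.3, "y": 0, "z": 0, "spin": 0}, {"x": -2.8, "y": 0, "z": 0, "spin": 0}, {"x": -3.2, "y": 0, "z": 0, "spin": 0}, {"x": -3.6, "y": 0, "z": 0, "spin": 0}, {"x": -4, "y": 0, "z": 0, "spin": 0}, {"x": -4.4, "y": 0, "z": 0, "spin": 0}, {"x": -4.8, "y": 0, "z": 0, "spin": 0}, {"x": -5.1, "y": 0, "z": 0, "spin": 0}, {"x": -5.4, "y": 0, "z": 0, "spin": 0}, {"x": -5.4, "y": 0, "z": 0, "spin": 0}]'

```text
t: 9.9
position: [0.609, 0.0395, 0.0807]
tcp_rot: [0.051, -0.705, 0.705, -0.052]
contact_force: [-0.6, 0.0, 0.5]
width: 0.0599
```

```bash
python3 look.py c10 -10 -1 70
```

```text
t 10.0 now st [ 8.2 -1.7] tipz 69.5 tool z in st (deg) -89.98 w 0.0599 F [ 0.7  0.4 -0.5] j6 1.31
  inc cm xyz [ 1.82 -0.05 -0.07]
  stn axes in tool: X [-1. -0.  0.] Y [-0.  0. -1.]
```

View pics/c10.png

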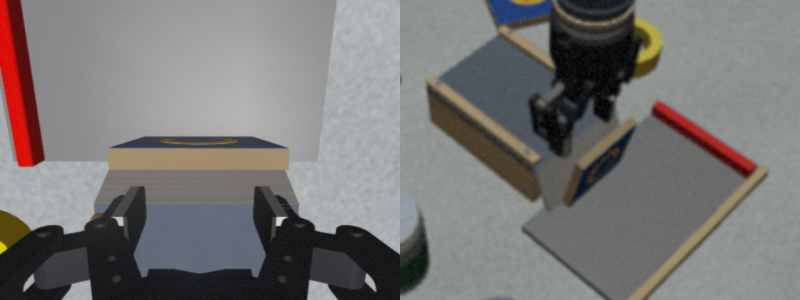

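Nearly upright; continue past vertical.

apply_moves --increments '[{"x": -0.4, "y": 0, "z": 0, "spin": 0}, {"x": -0.8, "y": 0, "z": 0, "spin": 0}, {"x": -1.2, "y": 0, "z": 0, "spin": 0}, {"x": -1.6, "y": 0, "z": 0, "spin": 0}, {"x": -1.9, "y": 0, "z": 0, "spin": 0}, {"x": -2.1, "y": 0, "z": 0, "spin": 0}, {"x": -2.1, "y": 0, "z": 0, "spin": 0}]'

```text
t: 10.7
position: [0.6296, 0.0425, 0.0806]
tcp_rot: [0.051, -0.705, 0.705, -0.052]
contact_force: [0.2, -0.7, -0.2]
width: 0.0596
```

```bash
python3 look.py c11 -10 -1 70
```

```text
t 10.8 now st [29.2 -1.6] tipz 69.5 tool z in st (deg) -89.98 w 0.0595 F [-0.1 -0.2  0.1] j6 1.32
  inc cm xyz [ 3.92 -0.04 -0.07]
  stn axes in tool: X [-1. -0.  0.] Y [-0.  0. -1.]
```

View pics/c11.png

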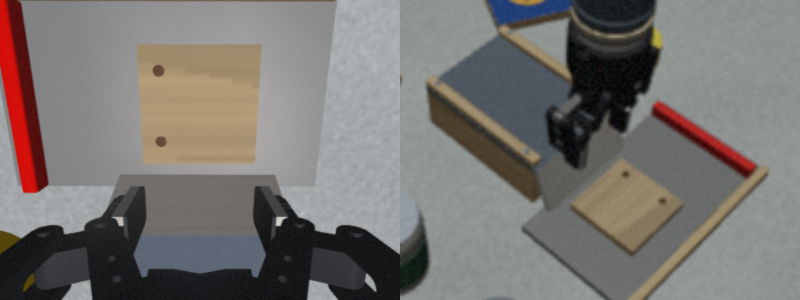

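Run:
```python
from h import *
from plant import r
d=np.load('st.npz'); M,t=d['M'],d['t']
c=cam(r,'wrist')
for p in [(137,45),(261,44),(254,162),(144,163)]: print(np.round((ray(c,np.array(p)*1.28,.018)[:2]-t)@M*1000,1))
c=cam(r,'top')
for n,p,z in [('tin',(337,175),.09),('jar',(332,95),.115),('tape',(164,212),.03)]: print(n,np.round((ray(c,p,z)[:2]-t)@M*1000))
plan(r,62,-85,110)
```

```text
[116.5  39.9]
[117.2 -43.4]
[ 34.3 -43.1]
[33.5 39.5]
tin [ -52. -214.]
jar [ 115. -226.]
tape [-73. 177.]
t 10.8 now st [29.2 -1.6] tipz 69.5 tool z in st (deg) -89.98 w 0.0595 F [-0.1 -0.2  0.1] j6 1.32
  inc cm xyz [-3.28 -4.05  8.34]
  stn axes in tool: X [-1. -0.  0.] Y [-0.  0. -1.]
```

apply_moves --increments '[{"x": 0, "y": -2, "z": 0, "spin": 0}, {"x": 0, "y": -4, "z": 0, "spin": -0.14}, {"x": -1, "y": -4, "z": 1.5, "spin": -0.28}, {"x": -2, "y": -4, "z": 3, "spin": -0.42}, {"x": -3, "y": -4, "z": 4.5, "spin": -0.56}, {"x": -4, "y": -4, "z": 6, "spin": -0.7}, {"x": -4.6, "y": -4, "z": 7.3, "spin": -0.84}, {"x": -4.6, "y": -4, "z": 7.3, "spin": -0.98}, {"x": -4.6, "y": -4, "z": 7.3, "spin": -1.12}, {"x": -4.6, "y": -4, "z": 7.3, "spin": -1.26}, {"x": -4.6, "y": -4, "z": 7.3, "spin": -1.4}, {"x": -4.6, "y": -4, "z": 7.3, "spin": -1.54}]' --gripper 0.5

```text
t: 12.0
position: [0.685, -0.023, 0.1204]
tcp_rot: [0.529, -0.469, 0.469, -0.529]
contact_force: [1.1, -0.4, -0.0]
width: 0.0425
```

```bash
python3 -c "
from h import *
from plant import r
plan(r,75,-75,9)"
```

```text
t 12.0 now st [ 75.  -74.6] tipz 109.4 tool z in st (deg) -1.42 w 0.0425 F [ 1.1 -0.4 -0. ] j6 -0.32
  inc cm xyz [4.000e-02 1.004e+01 1.000e-02]
  stn axes in tool: X [-0.025 -0.001  1.   ] Y [-1.     0.    -0.025]
```

apply_moves --increments '[{"x": 0, "y": 2, "z": 0, "spin": -0.025}, {"x": 0, "y": 4, "z": 0, "spin": -0.025}, {"x": 0, "y": 6, "z": 0, "spin": -0.025}, {"x": 0, "y": 8, "z": 0, "spin": -0.025}, {"x": 0, "y": 9, "z": 0, "spin": -0.025}, {"x": 0, "y": 9.5, "z": 0, "spin": -0.025}, {"x": 0, "y": 9.8, "z": 0, "spin": -0.025}, {"x": 0, "y": 9.8, "z": 0, "spin": -0.025}]'

```text
t: 12.8
position: [0.6857, -0.0231, 0.023]
tcp_rot: [-0.534, 0.464, -0.464, 0.534]
contact_force: [-0.5, -0.4, -0.1]
width: 0.0426
```

```bash
python3 look.py c12 75 0 9
```

```text
t 12.9 now st [ 76.1 -74.9] tipz 12.5 tool z in st (deg) -0.31 w 0.0431 F [-0.6  0.3  0.8] j6 -0.34
  inc cm xyz [-7.49  0.35 -0.15]
  stn axes in tool: X [-0.005  0.002  1.   ] Y [-1.    -0.001 -0.005]
```

View pics/c12.png

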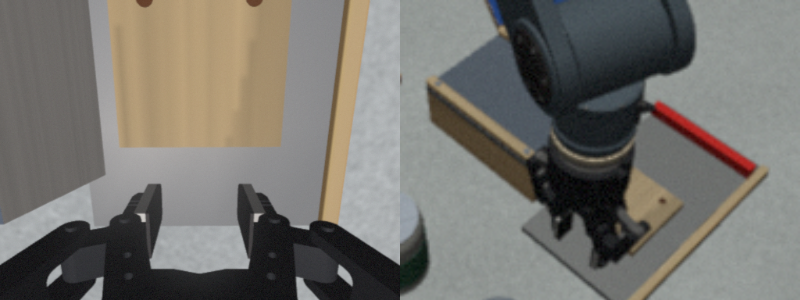

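apply_moves --increments '[{"x": 0, "y": 0.2, "z": -0.1, "spin": 0}, {"x": 0, "y": 0.4, "z": -0.1, "spin": 0}, {"x": -0.5, "y": 0.4, "z": -0.1, "spin": 0}, {"x": -1.3, "y": 0.4, "z": -0.1, "spin": 0}, {"x": -2.1, "y": 0.4, "z": -0.1, "spin": 0}, {"x": -2.9, "y": 0.4, "z": -0.1, "spin": 0}, {"x": -3.7, "y": 0.4, "z": -0.1, "spin": 0}, {"x": -4.5, "y": 0.4, "z": -0.1, "spin": 0}, {"x": -5.3, "y": 0.4, "z": -0.1, "spin": 0}, {"x": -6.1, "y": 0.4, "z": -0.1, "spin": 0}, {"x": -6.9, "y": 0.4, "z": -0.1, "spin": 0}, {"x": -7.5, "y": 0.4, "z": -0.1, "spin": 0}]'

```text
t: 14.1
position: [0.6738, 0.0519, 0.0186]
tcp_rot: [0.534, -0.464, 0.464, -0.534]
contact_force: [0.5, -0.6, 0.3]
width: 0.0427
```

```bash
python3 look.py c13 75 25 9
```

```text
t 14.2 now st [74.7  1.5] tipz 7.6 tool z in st (deg) -0.25 w 0.0427 F [-0.  -0.2  0.1] j6 -0.23
  inc cm xyz [-2.35 -0.14  0.02]
  stn axes in tool: X [-0.004 -0.     1.   ] Y [-1.     0.    -0.004]
```

View pics/c13.png

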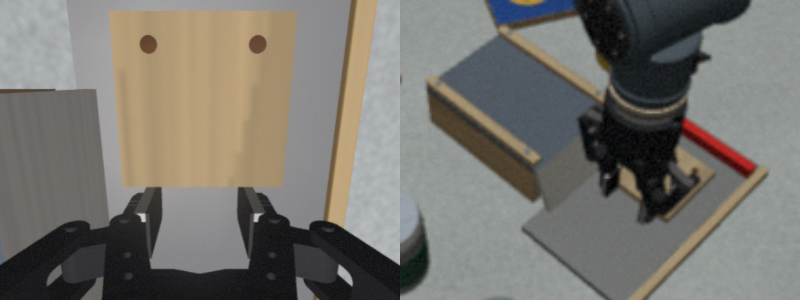

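apply_moves --increments '[{"x": -0.5, "y": 0, "z": 0, "spin": -0.004}, {"x": -1.0, "y": 0, "z": 0, "spin": -0.004}, {"x": -1.4, "y": 0, "z": 0, "spin": -0.004}, {"x": -1.7, "y": 0, "z": 0, "spin": -0.004}, {"x": -1.9, "y": 0, "z": 0, "spin": -0.004}, {"x": -2.1, "y": 0, "z": 0, "spin": -0.004}, {"x": -2.2, "y": 0, "z": 0, "spin": -0.004}, {"x": -2.3, "y": 0, "z": 0, "spin": -0.004}, {"x": -2.3, "y": 0, "z": 0, "spin": -0.004}]'

```text
t: 15.1
position: [0.6707, 0.074, 0.0186]
tcp_rot: [-0.535, 0.463, -0.463, 0.535]
contact_force: [-0.9, 0.4, -0.6]
width: 0.0427
```

```bash
python3 look.py c14 75 25 9
```

```text
t 15.2 now st [74.9 23.3] tipz 7.6 tool z in st (deg) -0.09 w 0.0427 F [-0.9 -0.5 -0.5] j6 -0.2
  inc cm xyz [-0.17 -0.14  0.01]
  stn axes in tool: X [-0.002 -0.     1.   ] Y [-1.     0.    -0.002]
```

View pics/c14.png

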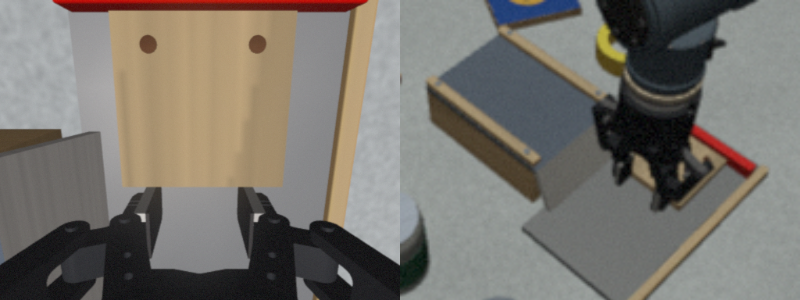

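No fence force yet; I'll creep until contact.

apply_moves --increments '[{"x": -0.1, "y": 0, "z": 0, "spin": -0.001}, {"x": -0.2, "y": 0, "z": 0, "spin": -0.001}, {"x": -0.2, "y": 0, "z": 0, "spin": -0.001}]'

```text
t: 15.5
position: [0.6704, 0.0756, 0.0186]
tcp_rot: [0.535, -0.462, 0.463, -0.535]
contact_force: [0.4, -0.8, 0.9]
width: 0.0426
```

apply_moves --increments '[{"x": -0.1, "y": 0, "z": 0, "spin": 0.001}, {"x": -0.2, "y": 0, "z": 0, "spin": 0.001}, {"x": -0.2, "y": 0, "z": 0, "spin": 0.001}]'

```text
t: 15.8
position: [0.6704, 0.0758, 0.0187]
tcp_rot: [0.536, -0.462, 0.463, -0.534]
contact_force: [-0.4, -6.0, 0.1]
width: 0.0429
```

apply_moves --increments '[{"x": -0.1, "y": 0, "z": 0, "spin": 0.001}, {"x": -0.1, "y": 0, "z": 0, "spin": 0.001}, {"x": 0.5, "y": 0, "z": 0, "spin": 0}, {"x": 1.5, "y": 0, "z": 0, "spin": 0}, {"x": 2.5, "y": -1, "z": 0, "spin": 0}, {"x": 3, "y": -4, "z": 0, "spin": 0}, {"x": 3, "y": -7, "z": 0, "spin": 0}, {"x": 4, "y": -10, "z": 0, "spin": 0}, {"x": 6, "y": -13, "z": 0, "spin": 0}, {"x": 8, "y": -15, "z": 0, "spin": 0}, {"x": 8, "y": -15, "z": 0, "spin": 0}, {"x": 8, "y": -15, "z": 0, "spin": 0}]'

```text
t: 17.0
position: [0.6815, -0.0016, 0.1691]
tcp_rot: [-0.534, 0.463, -0.463, 0.535]
contact_force: [-0.7, 0.4, -0.9]
width: 0.0427
```

Run:
```python
from h import *
from plant import r
c=cam(r,'wrist'); a=r.read_camera('wrist'); s=r.read_camera('scene'); tp=r.read_camera('top')
cv2.imwrite('pics/w15.png',a); cv2.imwrite('pics/s15.png',s); cv2.imwrite('pics/t15.png',tp)
np.save('cw.npy',np.r_[c['f'],c['cx'],c['cy'],c['o'],c['R'].as_quat()])
b=cv2.resize(s[150:260,270:400],(400,338))
cv2.imwrite('pics/c15.png',np.hstack([cv2.resize(a,(400,300)),b[:300]]))
plan(r,75,25,9)
```

```text
t 17.15 now st [ 73.6 -51.4] tipz 155.8 tool z in st (deg) -0.04 w 0.0427 F [0.4 0.  0. ] j6 -0.31
  inc cm xyz [-7.61 14.7   0.19]
  stn axes in tool: X [-0.001 -0.004  1.   ] Y [-1.     0.002 -0.001]
```

View pics/c15.png

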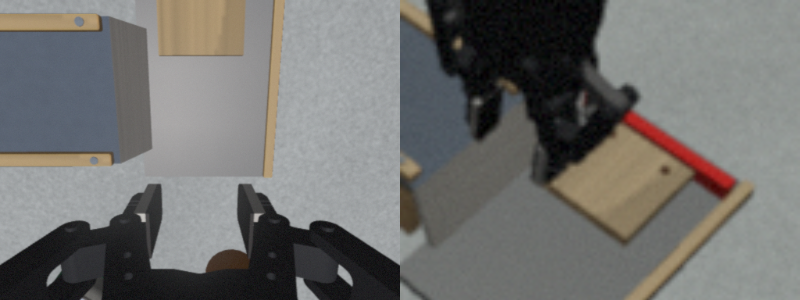

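apply_moves --increments '[{"x": -2, "y": -1, "z": 0, "spin": 0}, {"x": -4, "y": -2, "z": 0, "spin": 0}, {"x": -6, "y": -3, "z": 0, "spin": 0}, {"x": -7, "y": -3, "z": 0, "spin": 0}, {"x": -7, "y": -3, "z": 0, "spin": 0}, {"x": -7, "y": -3, "z": 0, "spin": 0}, {"x": -7, "y": -3, "z": 0, "spin": 0}]'

```text
t: 17.85
position: [0.6714, 0.0674, 0.1982]
tcp_rot: [0.535, -0.463, 0.463, -0.534]
contact_force: [0.3, -0.5, 0.2]
width: 0.0424
```

Run:
```python
from h import *
from plant import r
c=cam(r,'wrist'); a=r.read_camera('wrist'); cv2.imwrite('pics/w16.png',a)
np.save('cw.npy',np.r_[c['f'],c['cx'],c['cy'],c['o'],c['R'].as_quat()])
plan(r,75,25,9)
```

```text
t 17.9 now st [74.7 16.6] tipz 187.1 tool z in st (deg) -0.14 w 0.0427 F [ 0.6  0.5 -0.5] j6 -0.21
  inc cm xyz [-0.84 17.81  0.04]
  stn axes in tool: X [-0.002 -0.001  1.   ] Y [-1.    -0.    -0.002]
```

View pics/w16.png

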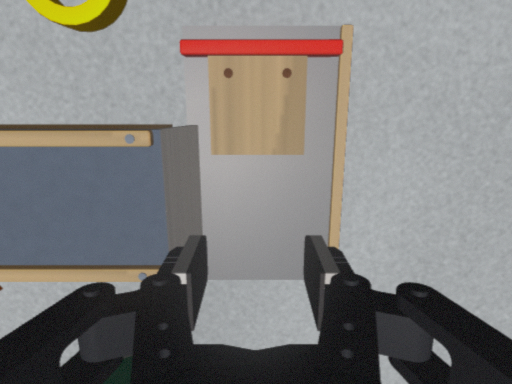

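Run:
```python
from h import *
d=np.load('st.npz'); M,t=d['M'],d['t']; v=np.load('cw.npy'); c=dict(f=v[0],cx=v[1],cy=v[2],o=v[3:6],R=R.from_quat(v[6:]))
im=cv2.imread('pics/w16.png')
for n,p,z in [('pl nearL',(211,155),.018),('pl nearR',(304,154.5),.018),('pl farL',(208,56),.018),('pl farR',(307,56),.018),('fence topL',(181,54),.024),('fence topR',(343,55),.024)]:
    print(n,np.round((ray(c,p,z)[:2]-t)@M*1000,1))
cv2.imwrite('pics/w16c.png',cv2.resize(im[25:170,170:370],None,fx=4,fy=4,interpolation=cv2.INTER_CUBIC))
```

```text
pl nearL [34.3 35.2]
pl nearR [118.4  35.6]
pl farL [ 34.6 119. ]
pl farR [118.  118.9]
fence topL [ 13.2 119.9]
fence topR [146.8 118.9]
```

View pics/w16c.png

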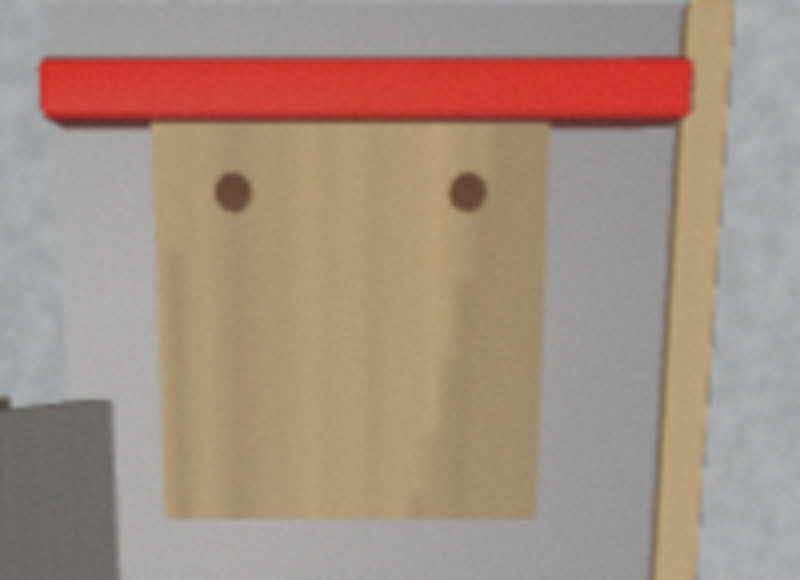

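The plaque is flush and square against the fence (crop row 122). Its bare face is up, and the arm is clear of it.

Run:
```python
from plant import r
print(r.finish_job(), r.sense()['t'])
```

```text
the job is handed in; nothing more can be done
the job is handed in; nothing more can be done
```

The job is handed in: the plaque lies in the tray bare face up, square and flush against the red fence. I pushed the smaller blue plaque off the brink and it came to lean on the ramp. I then tipped it over at the top edge and slid it along the tray with both fingertips until it pressed on the fence with about 6 N.

**Last checks (wrist camera):**
- The plaque's far side is at y ≈ 119 mm and its near side at y ≈ 35.4 mm, so its centre is at about y = 77 mm, where 74.5–83 is allowed.
- It was square to the fence within about 0.005 rad, with no visible gap.
- Its centre is at x ≈ 76 mm.
- The arm was lifted clear, about 170 mm above the plaque, with no contact force. The clock stood at about 18 s.

**What went wrong on the way:**
- **First station fit:** it was 5–8 mm off because I took the tray floor to start at x = 20. I refitted it, and the wrist view then agreed within about 2 mm.
- **First push over the brink:** the half-open fingertips stood about 5 mm higher than assumed and rode onto the plaque's edge with about 13 N. I backed off, lowered them and pushed again, and it then worked.
- **A refused call:** one hold-still move was rejected as invalid input, with no effect.

I kept clear of the jar, tin and tape. I did not measure their positions again at the end.

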